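# Clamp the small paint tin in the cradle

## Task

Get the smallest tin ready for the shaker: slide the cradle's jaw back to make room, stand the tin upright on the cradle's bed between the jaw and the V-shaped stop, then slide the jaw up until it presses the tin firmly into the V, so that the tin stays pinched when you let go. The stop has been left at an unknown setting, so feel for it, and do not dent the tin by pushing too hard; leave the other things where they are.

Things in the scene. Friction and masses are not known exactly. Their poses are not given: they have to be found in the camera images.
- cradle: Dark steel bed plate, fixed to the bench: 100 (x) x 250 (y) x 10 mm high, origin at the centre of its underside. The jaw slides along its y, +y being from the jaw to the V stop.
- bed (a point): Centre of the bed's upper face. The aluminium V stop stands near the +y end (50 mm wide, top 42 mm above the bench, 120 degree opening facing -y, centred on x = 0). Its place differs every time and is not measured: a tin seated in it has its centre 12 to 30 mm from this point along +y.
- jaw: Sliding jaw: moves along the cradle's y with about 8 N of dry friction and stays where left. Origin at bench height below the grip's centre: at y = -90 mm of the cradle when fully open; travel 90 mm. At the start it is too far forward for the tin to fit. Its carriage is 50 x 50 mm, 12 to 30 mm above the bench.
- jaw_grip (a point): Point on the axis of the jaw's upright black grip, 72 mm above the bench. The grip is 16 mm in the cradle's x, 30 mm in y, and free from 30 to 90 mm above the bench.
- jaw_face (a point): Centre of the jaw's flat pressing face, 30 mm ahead (+y) of the grip's axis and 28 mm above the bench; the plate is 60 mm wide and its top is 44 mm above the bench.
- tin: The smallest tin, to be clamped: plain closed steel tin, 56 mm diameter, 66 mm high, about 0.16 kg. Origin at the centre of its underside. It dents when the jaw presses on it with more than 30 N.
- midtin: Larger plain steel tin, 76 mm diameter, 98 mm high, to be left alone. Origin at the centre of its underside.
- cup: Open aluminium spray-gun cup, 68 mm diameter at the rim, 90 mm high, to be left alone. Origin at the centre of its underside.
- thinner: White plastic bottle, 60 mm diameter, 150 mm high, to be left alone. Origin at the centre of its underside.
- tape: Roll of masking tape lying flat, 96 mm diameter, 24 mm high, to be left alone. Origin at the centre of its underside.
There are look-alikes about, which are no part of the job. Leave any red look-alike of the tin alone.

How it is judged:
By the outcome, as a careful person would: the job done as asked, in the order asked, and still so for the second after the job is handed in, with the robot touching nothing.
It also fails if it takes over 58 s, if anything falls off the work surface, if the arm or the gripper's body presses on something with over 40 N, if the wrist force passes 120 N, or if a joint passes its speed limit or range.

## Robot

A 6-joint arm with a two-finger parallel gripper is mounted at the origin on the work surface. World frame = base frame: x ahead of the robot, y to its left, z up, the work surface at z = 0. Lengths are in m, angles in rad, forces in N, time in s.
With the tool pointing down it reaches from about 0.25 to 0.775 m from the base axis. Payload 4 kg.
Tool frame: the origin (TCP) lies midway between the tips of the shut fingers; the grasp point (between the pads) lies 19 mm behind it (robot.grasp_offset is the distance from the TCP to the grasp point, in m); z points along the fingers, y is the direction in which the jaws open and shut (so a half turn about z gives the same grasp; the last joint's range is limited). The gripper opens to 94 mm and grips with 3 to 60 N. Pads are 16 mm wide; open, the fingers measure 119 mm over their backs; the gripper's body (75 mm by 177 mm) begins 78 mm behind the grasp point.
Start: joints at [1.013, 0.087, 1.371, -0, 1.684, -0.103], TCP at [0.242, 0.494, 0.206] pointing down, gripper open.
Joint ranges: [-3.1, 3.1], [-0.76, 2.03], [0.27, 2.55], [-1.08, 4.22], [0.17, 2.65], [-2.57, 2.57]. Speed limits (rad/s): [2.79, 2.79, 3.14, 3.14, 3.14, 3.14].

## Interface

Orientations are given as [roll, pitch, yaw] about the fixed x, y, z axes, in that order (R = Rz(yaw) Ry(pitch) Rx(roll)).
In Python, from bench import status, viewer, order, robot gives the robot as it stands. The module is installed in compiled form; this text tells all that it offers.
- The arm moves only by the tool move_arm, never from a script. Its argument "targets" is a list of rows, each a list of 3 entries, a list of its own where there are three numbers: the shift along the tool's x, y, z in mm, then the turn, a rotation vector about the tool's x, y, z in degrees, then the opening, from -1 (shut) to 1 (fully open). A call has 1 to 20 rows; each row is the pose to reach, as a shift and turn from the pose commanded when the call began, along the tool's axes at that moment; what a row does not reach only later rows make up. A row lasts 1/8 s, in which the tool goes at most 62.5 mm and 10.7 degrees, less where a joint would pass 70% of its speed; a pose out of reach is approached as far as the arm can. A call with a gripper value outside its range is refused whole. The fingers move at their own pace and stop on an object; the grip force is fixed at half the most. Time passes only in rows, so rows that repeat a pose let the fingers close. It gives the time, the measured TCP pose, the force and the opening at its end, in the units of the state.
- status.get_obs(): the state, without advancing time (a new reading comes with each control period).
- viewer.snapshot(name): name is "scene" or "top" or "wrist"; returns the picture (420x560x3 uint8, red, green, blue); there is no depth.
- viewer.camera_model(name): a dict with "K" (3x3 intrinsics, pixels), "xyz" and "attitude" of the camera in the world; the wrist camera has in their place "T_tool_cam" (4x4, takes a point from camera to tool coordinates, whose origin is the TCP and whose axes are the flange's). Camera axes: x right, y up, looking along -z (the intrinsics and any distortion apply to the point x, -y, -z); pixel columns grow to the right and rows downward; lengths in m; the calibration is good to about 2 mm. A picture is of the moment at which its call begins: read the wrist's pose just before it. camera_model takes no time and is no camera call.
- order.close_job(): hands the job in, once; it reports no verdict.
The state is a dict: "time": time; "joint_positions": joint angles; "qvel": joint speeds; "joint_torque": joint torques, N m; "tool_pos": TCP position; "ee_rot": TCP orientation; "wrist_force": force on the tool from outside, world axes, zero at the start; "wrist_torque": the same for the moment, N m; "width": finger opening in m.
Only numpy, scipy, OpenCV 4.12 (cv2) and the standard library are available. Lean on these libraries where they do the work, as an engineer would, in place of code of your own. Each camera call takes 0.05 s, during which the arm holds its last target. There are 200 camera calls.

## Working session

There is one attempt and no reset: what is moved stays moved. The work goes in short steps, Python scripts to look and compute and a tool call to move; the robot and the scene stay as the last step left them, time stands still between calls to the robot, and variables do not carry over. Pictures are saved under pics/ and viewed, about 8 in all and at most 12, crops included, and the job is handed in when it is done.

Besides the shell and the picture viewer there is one more tool, called after "Call:" as name([rows], argument=value, ...), one row to a line, values as JSON. move_arm: Moves the arm, as the interface text tells. Its arguments: {"type":"object","properties":{"targets":{"type":"array"}},"required":["targets"]}

```bash
mkdir -p pics; python3 - <<'E'
from bench import status, viewer
import cv2
for n in ("scene","top"):
    cv2.imwrite(f"pics/{n}0.png",viewer.snapshot(n)[:,:,::-1]); m=viewer.camera_model(n); print(n,m)
print(viewer.camera_model("wrist"))
o=status.get_obs(); print(o)
E
```

```text
scene {'K': array([[461.75167588,   0.        , 287.17285935],
       [  0.        , 461.75167588, 210.25034844],
       [  0.        ,   0.        ,   1.        ]]), 'xyz': array([1.27339612, 0.0135171 , 1.15887856]), 'attitude': array([ 0.57985409, -0.01114197,  1.63970616])}
top {'K': array([[410.74345866,   0.        , 275.89591055],
       [  0.        , 410.74345866, 208.14242007],
       [  0.        ,   0.        ,   1.        ]]), 'xyz': array([ 0.45543567, -0.03699229,  1.22328847]), 'attitude': array([ 0.10127491, -0.00543943, -1.57096662])}
{'K': array([[324.59580741,   0.        , 282.12752342],
       [  0.        , 324.59580741, 214.82680582],
       [  0.        ,   0.        ,   1.        ]]), 'T_tool_cam': array([[ 4.18745340e-04,  9.65755061e-01,  2.59455175e-01,
         7.50358645e-02],
       [ 9.99999836e-01, -3.03141987e-04, -4.85572753e-04,
         2.24338212e-05],
       [-3.90292586e-04,  2.59455335e-01, -9.65755029e-01,
        -1.81027944e-01],
       [ 0.00000000e+00,  0.00000000e+00,  0.00000000e+00,
         1.00000000e+00]])}
{'time': 0.1, 'joint_positions': array([ 1.01288343e+00,  8.78538287e-02,  1.37209461e+00, -1.14302712e-05,
        1.68359894e+00, -1.03107721e-01]), 'qvel': array([-8.28943746e-04, -2.42165142e-03, -6.03721917e-03,  4.04765286e-05,
       -1.97542811e-04, -8.39262450e-04]), 'joint_torque': array([ 2.15702756e-03, -3.41250730e+01, -3.03302050e+01,  7.19234068e-02,
        3.04017775e-02, -7.14100020e-05]), 'tool_pos': array([0.24135593, 0.49366252, 0.20444044]), 'ee_rot': array([-3.13964714e+00, -1.89890745e-04,  2.68678602e+00]), 'wrist_force': array([0.69834085, 0.72317066, 0.73652994]), 'wrist_torque': array([ 0.01944201, -0.03879066, -0.00907572]), 'width': 0.09404446289757529}
```

View pics/top0.png

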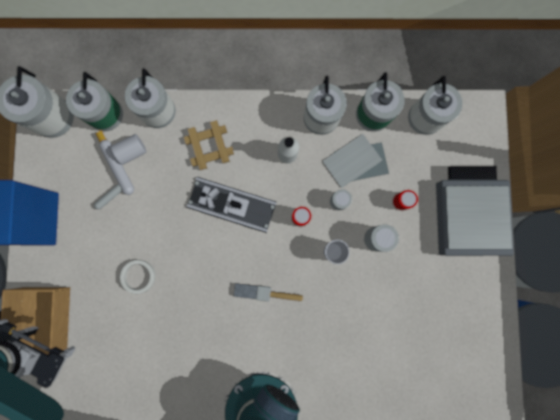

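View pics/scene0.png

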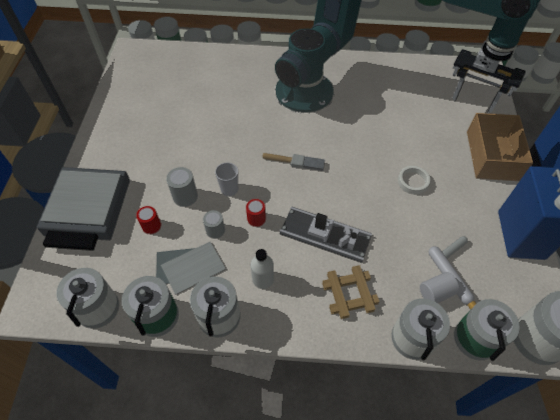

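The plain silver candidates are the small tin at top (341,200) / scene (213,224), the larger midtin at top (382,238), the open cup at (337,252), and the red look-alikes at (301,216) and (405,199). I choose the small one at (341,200). The cradle runs from about (190,192) to (272,218), with the V stop at its left end and the jaw near (237,205).

```bash
cat > h.py <<'E'
import numpy as np, cv2
from scipy.spatial.transform import Rotation as R
from bench import status, viewer
def cam(n,obs=None):
    m=viewer.camera_model(n)
    if n=="wrist":
        T=np.eye(4);T[:3,:3]=R.from_euler("xyz",obs["ee_rot"]).as_matrix();T[:3,3]=obs["tool_pos"]
        T=T@m["T_tool_cam"];return m["K"],T[:3,:3],T[:3,3]
    return m["K"],R.from_euler("xyz",m["attitude"]).as_matrix(),m["xyz"]
def ray(c,uv,z):
    K,Rm,t=c; p=np.linalg.solve(K,[uv[0],uv[1],1.]); d=Rm@(p*[1,-1,-1]); return t+d*(z-t[2])/d[2]
def proj(c,P):
    K,Rm,t=c; q=K@((Rm.T@(np.array(P)-t))*[1,-1,-1]); return q[:2]/q[2]
E
python3 - <<'E'
from h import *
t=cam("top");s=cam("scene")
for n,a,b,z in [("tin",(341,197),(213,217),.066),("mid",(382,234),(181,177),.098),("red1",(301,214),(256,206),.066),("jawgrip",(236,203),(320,217),.09),("bedcornerFarL",(194,179),None,.01),("L near",(187,203),None,.01),("R far",(276,206),None,.01),("R near",(268,231),None,.01)]:
    print(n,ray(t,a,z).round(3),ray(s,b,z).round(3) if b else "")
im=cv2.imread("pics/top0.png");im2=cv2.imread("pics/scene0.png")
a=cv2.resize(im[160:280,175:425],None,fx=3,fy=3,interpolation=2)
b=cv2.resize(im2[160:260,160:385],(750,240),interpolation=2)
cv2.imwrite("pics/c.png",np.vstack([a,b][:2]))
E
```

```text
tin [ 0.605 -0.228  0.066] [ 0.597 -0.229  0.066]
mid [ 0.499 -0.334  0.098] [ 0.489 -0.335  0.098]
red1 [ 0.556 -0.114  0.066] [ 0.551 -0.113  0.066]
jawgrip [0.585 0.068 0.09 ] [0.589 0.069 0.09 ]
bedcornerFarL [0.666 0.201 0.01 ] 
L near [0.594 0.22  0.01 ] 
R far [ 0.585 -0.044  0.01 ] 
R near [ 0.511 -0.02   0.01 ]
```

View pics/c.png

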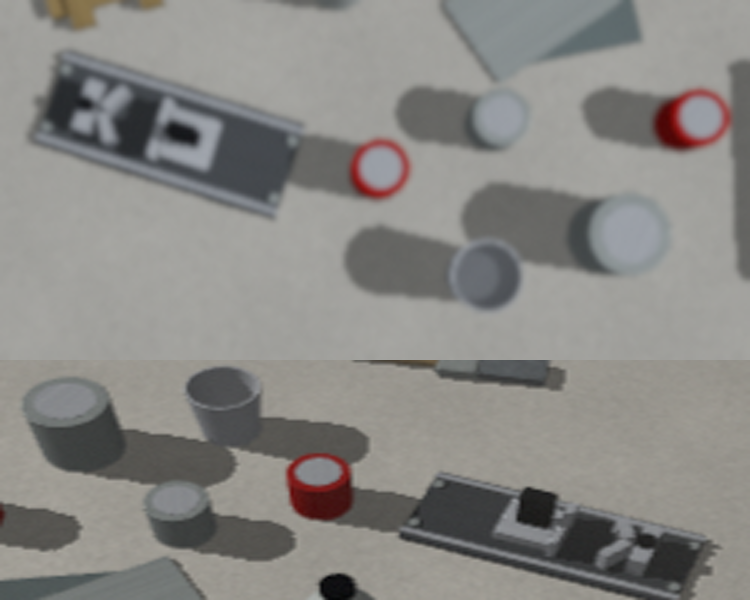

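Both views agree on the tin at about (0.60,-0.23) at 66 mm height, and it is the smallest plain one. The crop shows it at crop (497,118), silver and unpainted. The cradle's +y points to world +y and slightly +x. I'll move over the cradle for a wrist view.

```bash
cat >> h.py <<'E'
def shift(target,yaw):
    o=status.get_obs();A=R.from_euler("xyz",o["ee_rot"])
    B=R.from_euler("xyz",[np.pi,0,yaw])
    print("shift mm",(A.inv().apply(np.array(target)-o["tool_pos"])*1e3).round(1),"turn",(A.inv()*B).as_rotvec(degrees=True).round(2))
E
python3 - <<'E'
from h import *
shift([.58,.07,.25],1.28)
E
```

```text
shift mm [-490.3 -231.9  -45.2] turn [-1.00e-01  7.00e-02  8.06e+01]
```

Call:
move_arm([
  [[-490,-232,-45],[0,0,80.6],1],
  [[-490,-232,-45],[0,0,80.6],1],
  [[-490,-232,-45],[0,0,80.6],1],
  [[-490,-232,-45],[0,0,80.6],1],
  [[-490,-232,-45],[0,0,80.6],1],
  [[-490,-232,-45],[0,0,80.6],1],
  [[-490,-232,-45],[0,0,80.6],1],
  [[-490,-232,-45],[0,0,80.6],1],
  [[-490,-232,-45],[0,0,80.6],1],
  [[-490,-232,-45],[0,0,80.6],1],
  [[-490,-232,-45],[0,0,80.6],1],
  [[-490,-232,-45],[0,0,80.6],1],
])

```text
time: 1.6
tool_pos: [0.5791, 0.0718, 0.2505]
ee_rot: [-3.141, -0.0, 1.282]
wrist_force: [-0.4, 0.4, 1.0]
width: 0.0939
```

```bash
python3 - <<'E'
from h import *
o=status.get_obs(); print(o["time"],o["tool_pos"],o["ee_rot"],o["wrist_force"],np.abs(o["qvel"]).max())
im=viewer.snapshot("wrist")[:,:,::-1]; np.save("o1.npy",o,allow_pickle=True)
cv2.imwrite("pics/w1.png",im)
E
```

```text
1.6 [0.57913675 0.07175143 0.25053995] [-3.14130723e+00 -3.34810880e-04  1.28199717e+00] [-0.40427751  0.36784432  0.98383637] 0.006214170465093956
```

View pics/w1.png

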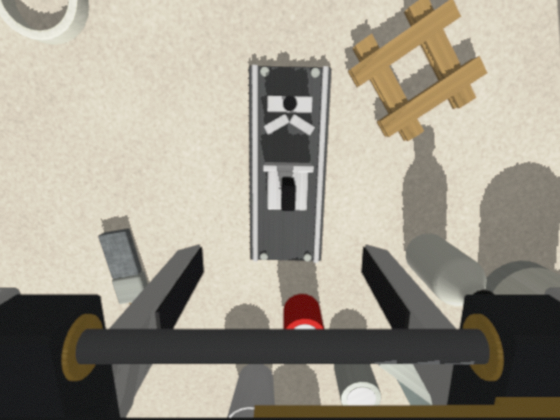

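```bash
python3 - <<'E'
import cv2
im=cv2.imread("pics/w1.png")
cv2.imwrite("pics/w1c.png",cv2.resize(im[55:270,235:345],None,fx=2.75*1.0,fy=2.75,interpolation=2))
E
```

```text
(no output)
```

View pics/w1c.png

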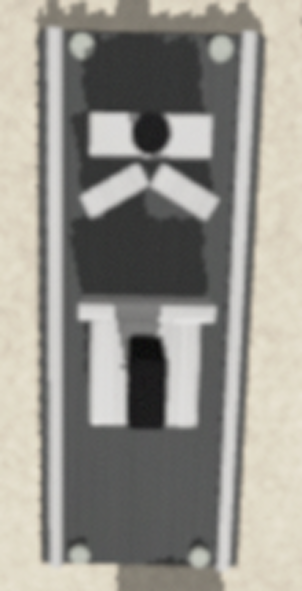

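```bash
python3 - <<'E'
from h import *
o=np.load("o1.npy",allow_pickle=True).item(); c=cam("wrist",o)
f=lambda u,v,z: ray(c,(235+(u+.5)/2.75-.5,55+(v+.5)/2.75-.5),z)[:2]
C=[f(42,30,.01),f(262,33,.01),f(42,563,.01),f(237,565,.01)]
TL,TR,BL,BR=C
print("sizes",[np.linalg.norm(a-b).round(4) for a,b in((TL,BL),(TR,BR),(TL,TR),(BL,BR))])
ctr=sum(C)/4; d=(TL+TR-BL-BR); d/=np.linalg.norm(d); th=np.arctan2(d[1],d[0]); dx=np.array([d[1],-d[0]])
print("ctr",ctr,"yaw",th,"d",d)
L=lambda p:((p-ctr)@dx,(p-ctr)@d)
for n,u,v,z in[("grip back top",147,428,.09),("grip front top",147,362,.09),("gripL",129,400,.09),("gripR",166,400,.09),("plate front top",147,304,.044),("plate top back",147,321,.044),("plateL",77,312,.044),("plateR",217,312,.044),("Vwing L",85,210,.042),("Vwing R",213,213,.042),("Vapex",149,186,.042)]:
    print(n,np.round(L(f(u,v,z)),4))
E
```

```text
sizes [np.float64(0.2495), np.float64(0.2493), np.float64(0.0958), np.float64(0.0991)]
ctr [0.59226073 0.0907035 ] yaw 1.263195544594833 d [0.3027729  0.95306273]
grip back top [ 0.0002 -0.0331]
grip front top [-0.0004 -0.0068]
gripL [-0.0071 -0.022 ]
gripR [ 0.0074 -0.0217]
plate front top [-0.      0.0104]
plate top back [0.0002 0.0031]
plateL [-0.0302  0.0064]
plateR [0.0304 0.0076]
Vwing L [-0.0271  0.0492]
Vwing R [0.027 0.049]
Vapex [-0.0003  0.0595]
```

```bash
cat >> h.py <<'E'
CTR=np.array([.59226,.09070]);D=np.array([.30277,.95306]);X=np.array([.95306,-.30277]);YAW=1.2632
def bed(y,x=0): return CTR+y*D+x*X
def loc(p): p=np.array(p)[:2]-CTR; return (p@X).round(4),(p@D).round(4)
E
python3 - <<'E'
from h import *
shift([*bed(-.0195),.053],YAW)
E
```

```text
shift mm [  2.3   6.8 197.7] turn [-0.   -0.02  1.08]
```

Call:
move_arm([
  [[2,7,50],[0,0,1.1],1],
  [[2,7,110],[0,0,1.1],1],
  [[2,7,160],[0,0,1.1],1],
  [[2,7,190],[0,0,1.1],0.2],
  [[2,7,198],[0,0,1.1],-0.3],
  [[2,7,198],[0,0,1.1],-1],
  [[2,7,198],[0,0,1.1],-1],
  [[2,7,198],[0,0,1.1],-1],
  [[2,7,198],[0,0,1.1],-1],
  [[2,7,198],[0,0,1.1],-1],
  [[2,7,198],[0,0,1.1],-1],
  [[2,7,198],[0,0,1.1],-1],
])

```text
time: 3.15
tool_pos: [0.5853, 0.0709, 0.0525]
ee_rot: [-3.137, 0.0, 1.261]
wrist_force: [-6.1, 1.3, 2.9]
width: 0.0155
```

Call:
move_arm([
  [[-4,0,0],[0,0,0],-1],
  [[-12,0,0],[0,0,0],-1],
  [[-20,0,0],[0,0,0],-1],
  [[-28,0,0],[0,0,0],-1],
  [[-36,0,0],[0,0,0],-1],
  [[-44,0,0],[0,0,0],-1],
  [[-52,0,0],[0,0,0],-1],
  [[-60,0,0],[0,0,0],-1],
  [[-60,0,0],[0,0,0],-1],
  [[-60,0,0],[0,0,0],-1],
])

```text
time: 4.4
tool_pos: [0.5678, 0.0159, 0.0525]
ee_rot: [-3.138, -0.004, 1.262]
wrist_force: [-4.1, 6.8, 2.8]
width: 0.0158
```

```bash
python3 - <<'E'
from h import *
shift([.586,-.277,.22],YAW)
E
```

```text
shift mm [-272.8  105.8 -169. ] turn [-0.19 -0.23 -0.08]
```

Call:
move_arm([
  [[2,0,0],[0,0,0],0],
  [[2,0,0],[0,0,0],1],
  [[2,0,0],[0,0,0],1],
  [[2,0,-40],[0,0,0],1],
  [[2,0,-100],[0,0,0],1],
  [[-30,10,-150],[0,0,0],1],
  [[-85,30,-169],[0,0,0],1],
  [[-140,54,-169],[0,0,0],1],
  [[-195,76,-169],[0,0,0],1],
  [[-250,98,-169],[0,0,0],1],
  [[-273,106,-169],[0,0,0],1],
  [[-273,106,-169],[0,0,0],1],
  [[-273,106,-169],[0,0,0],1],
])

```text
time: 6.02
tool_pos: [0.5868, -0.2775, 0.2217]
ee_rot: [-3.142, -0.001, 1.262]
wrist_force: [0.8, -0.2, 0.7]
width: 0.094
```

```bash
python3 - <<'E'
from h import *
o=status.get_obs(); print(o["tool_pos"],o["ee_rot"])
im=viewer.snapshot("wrist")[:,:,::-1]; np.save("o2.npy",o,allow_pickle=True)
cv2.imwrite("pics/w2.png",im)
c=cam("wrist",o); print(proj(c,[.601,-.229,.066]),proj(c,[*bed(-.078),.09]))
E
```

```text
[ 0.58678769 -0.27747278  0.22167543] [-3.14152365e+00 -1.02870891e-03  1.26236193e+00]
[280.68916107 153.04118961] [ 143.95551781 -139.10291042]
```

View pics/w2.png

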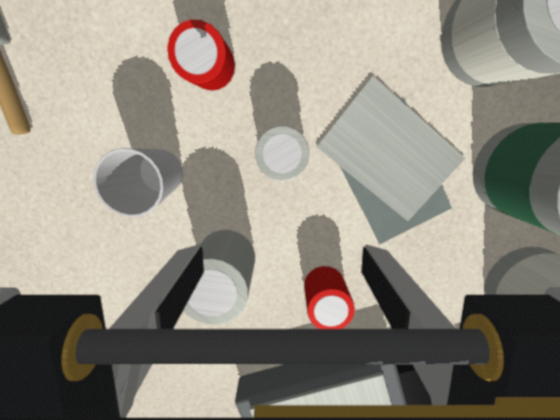

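The tin shows as a pale disc at (281,153), about 54 px across, as a 56 mm top should be. The red look-alikes are at (197,50) and (330,310), and the midtin is at (215,290). Thin sheets lie just right of the tin, so I'll keep the fingertips about 33 mm up and only partly open.

```bash
python3 - <<'E'
from h import *
o=np.load("o2.npy",allow_pickle=True).item();c=cam("wrist",o)
p=ray(c,(281.5,152.5),.066);print(p, np.linalg.norm(ray(c,(255,152),.066)-ray(c,(309,152),.066)))
shift([p[0],p[1],.033],YAW)
E
```

```text
[ 0.60195506 -0.22873231  0.066     ] 0.05514331294735695
shift mm [ 50.6  -0.4 189. ] turn [ 0.02 -0.04 -0.01]
```

Call:
move_arm([
  [[50,0,0],[0,0,0],0.5],
  [[51,0,50],[0,0,0],0.5],
  [[51,0,105],[0,0,0],0.5],
  [[51,0,150],[0,0,0],0.5],
  [[51,0,175],[0,0,0],0.5],
  [[51,0,188],[0,0,0],0.5],
  [[51,0,188],[0,0,0],0.5],
  [[51,0,188],[0,0,0],0.0],
  [[51,0,188],[0,0,0],-1],
  [[51,0,188],[0,0,0],-1],
  [[51,0,188],[0,0,0],-1],
  [[51,0,188],[0,0,0],-1],
  [[51,0,188],[0,0,0],-1],
])

```text
time: 7.7
tool_pos: [0.603, -0.2308, 0.0355]
ee_rot: [3.139, 0.0, 1.261]
wrist_force: [-0.9, 1.0, 5.3]
width: 0.0552
```

```bash
python3 - <<'E'
from h import *
shift([*bed(.003),.0465],YAW)
E
```

```text
shift mm [ 305.9 -108.3  -11.3] turn [ 0.15  0.   -0.14]
```

Call:
move_arm([
  [[0,0,-20],[0,0,0],-1],
  [[0,0,-60],[0,0,0],-1],
  [[0,0,-115],[0,0,0],-1],
  [[50,-18,-130],[0,0,0],-1],
  [[100,-36,-130],[0,0,0],-1],
  [[150,-54,-130],[0,0,0],-1],
  [[200,-72,-130],[0,0,0],-1],
  [[250,-90,-130],[0,0,0],-1],
  [[290,-103,-110],[0,0,0],-1],
  [[305,-108,-70],[0,0,0],-1],
  [[306,-108,-50],[0,0,0],-1],
  [[306,-108,-50],[0,0,0],-1],
  [[306,-108,-50],[0,0,0],-1],
])

```text
time: 9.32
tool_pos: [0.5935, 0.0936, 0.085]
ee_rot: [3.139, -0.001, 1.26]
wrist_force: [-0.3, 0.4, -0.7]
width: 0.0553
```

```bash
python3 - <<'E'
from h import *
o=status.get_obs(); print(loc(o["tool_pos"]),o["wrist_force"]); shift([*bed(.003),.0465],YAW)
im=viewer.snapshot("wrist")[:,:,::-1]
t=viewer.snapshot("scene")[:,:,::-1]
cv2.imwrite("pics/w3.png",np.hstack([cv2.resize(im,(480,360)),cv2.resize(t[160:280,240:400],(320,240))[:, :].copy() if 0 else cv2.resize(t[150:285,250:370],(320,360))]))
E
```

```text
(np.float64(0.0003), np.float64(0.0031)) [-0.27559559  0.40669236 -0.74628001]
shift mm [-0.1 -0.4 38.5] turn [ 0.12 -0.05 -0.16]
```

View pics/w3.png

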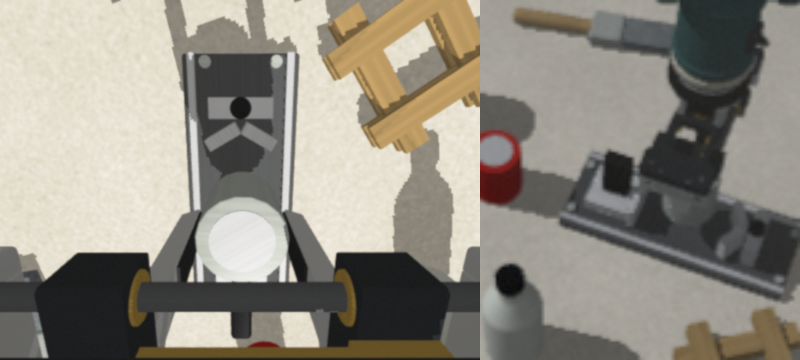

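The tin is held at left-panel (241,238), centred over the bed between the jaw behind it and the V in front at (241,130). I'll lower it now.

Call:
move_arm([
  [[0,0,15],[0,0,0],-1],
  [[0,0,28],[0,0,0],-1],
  [[0,0,34],[0,0,0],-1],
  [[0,0,37],[0,0,0],-1],
  [[0,0,38],[0,0,0],-1],
  [[0,0,38],[0,0,0],-1],
])

```text
time: 10.18
tool_pos: [0.5929, 0.0939, 0.0458]
ee_rot: [3.141, -0.0, 1.261]
wrist_force: [-0.3, -0.1, -1.8]
width: 0.0555
```

Nearly down; I'll go in small steps until there is contact.

Call:
move_arm([
  [[0,0,0.5],[0,0,0],-1],
  [[0,0,1],[0,0,0],-1],
  [[0,0,1],[0,0,0],-1],
])

```text
time: 10.55
tool_pos: [0.593, 0.0939, 0.0455]
ee_rot: [3.14, -0.001, 1.261]
wrist_force: [-1.8, -0.0, 3.7]
width: 0.0552
```

Call:
move_arm([
  [[0,0,0],[0,0,0],0.4],
  [[0,0,0],[0,0,0],0.6],
  [[0,0,0],[0,0,0],0.6],
  [[0,0,-20],[0,0,0],0.6],
  [[0,0,-70],[0,0,0],0.6],
  [[0,0,-110],[0,0,0],0.6],
  [[-40,0,-110],[0,0,0],0.6],
  [[-80,0,-110],[0,0,0],0.6],
  [[-80,0,-110],[0,0,0],0.6],
  [[-80,0,-110],[0,0,0],0.6],
])

```text
time: 11.8
tool_pos: [0.5683, 0.018, 0.1544]
ee_rot: [-3.142, -0.001, 1.261]
wrist_force: [0.6, 0.1, 0.0]
width: 0.0751
```

```bash
python3 - <<'E'
from h import *
print(loc([.5678,.0159]));o=status.get_obs();print(loc(o["tool_pos"]))
shift([*bed(-.0775),.054],YAW)
im=viewer.snapshot("wrist")[:,:,::-1];np.save("o3.npy",o,allow_pickle=True);cv2.imwrite("pics/w4.png",im)
c=cam("wrist",o);print(proj(c,[*bed(.003),.076]),proj(c,[*bed(-.0775),.09]))
E
```

```text
(np.float64(-0.0007), np.float64(-0.0787))
(np.float64(-0.0008), np.float64(-0.0766))
shift mm [ -1.    0.8 100.4] turn [-0.   -0.04 -0.15]
[282.46696076 122.13892961] [282.6668844  227.62305069]
```

View pics/w4.png

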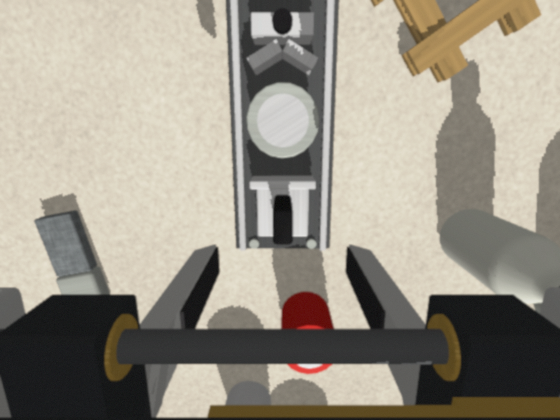

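The tin stands at (282,121), where predicted, with the jaw grip behind it at (283,225). I'll regrip the jaw.

Call:
move_arm([
  [[-1,1,40],[0,0,0],0.6],
  [[-1,1,75],[0,0,0],0.6],
  [[-1,1,95],[0,0,0],0],
  [[-1,1,100],[0,0,0],-0.3],
  [[-1,1,100],[0,0,0],-1],
  [[-1,1,100],[0,0,0],-1],
  [[-1,1,100],[0,0,0],-1],
  [[-1,1,100],[0,0,0],-1],
  [[-1,1,100],[0,0,0],-1],
])

```text
time: 12.98
tool_pos: [0.5681, 0.0167, 0.0551]
ee_rot: [-3.14, -0.0, 1.261]
wrist_force: [-4.5, 1.8, 5.0]
width: 0.0157
```

Call:
move_arm([
  [[4,0,0],[0,0,0],-1],
  [[10,0,0],[0,0,0],-1],
  [[16,0,0],[0,0,0],-1],
  [[20,0,0],[0,0,0],-1],
  [[22,0,0],[0,0,0],-1],
  [[24,0,0],[0,0,0],-1],
  [[26,0,0],[0,0,0],-1],
  [[28,0,0],[0,0,0],-1],
  [[30,0,0],[0,0,0],-1],
  [[30,0,0],[0,0,0],-1],
])

```text
time: 14.22
tool_pos: [0.5762, 0.0422, 0.0551]
ee_rot: [-3.139, 0.006, 1.26]
wrist_force: [-8.3, -6.7, 5.9]
width: 0.0157
```

```bash
python3 - <<'E'
from h import *
o=status.get_obs();print(loc(o["tool_pos"]),np.array([X,D])@o["wrist_force"][:2])
E
```

```text
(np.float64(-0.0006), np.float64(-0.051)) [-5.84190839 -8.88375048]
```

Call:
move_arm([
  [[1,0,0],[0,0,0],-1],
  [[2,0,0],[0,0,0],-1],
  [[3,0,0],[0,0,0],-1],
  [[4,0,0],[0,0,0],-1],
  [[5,0,0],[0,0,0],-1],
])

```text
time: 14.85
tool_pos: [0.5776, 0.0467, 0.0551]
ee_rot: [-3.139, 0.006, 1.26]
wrist_force: [-8.0, -7.5, 5.8]
width: 0.0158
```

Call:
move_arm([
  [[1,0,0],[0,0,0],-1],
  [[2,0,0],[0,0,0],-1],
  [[3,0,0],[0,0,0],-1],
  [[4,0,0],[0,0,0],-1],
])

```text
time: 15.35
tool_pos: [0.5788, 0.0505, 0.0551]
ee_rot: [-3.139, 0.007, 1.26]
wrist_force: [-8.4, -7.6, 6.4]
width: 0.0157
```

Call:
move_arm([
  [[1,0,0],[0,0,0],-1],
  [[2,0,0],[0,0,0],-1],
  [[3,0,0],[0,0,0],-1],
])

```text
time: 15.72
tool_pos: [0.5797, 0.0533, 0.055]
ee_rot: [-3.139, 0.007, 1.26]
wrist_force: [-8.3, -7.7, 7.1]
width: 0.016
```

Call:
move_arm([
  [[1,0,0],[0,0,0],-1],
  [[2,0,0],[0,0,0],-1],
])

```text
time: 15.98
tool_pos: [0.5803, 0.0552, 0.0551]
ee_rot: [-3.139, 0.007, 1.26]
wrist_force: [-8.8, -7.5, 7.4]
width: 0.0156
```

Call:
move_arm([
  [[1,0,0],[0,0,0],-1],
  [[2,0,0],[0,0,0],-1],
])

```text
time: 16.23
tool_pos: [0.581, 0.0571, 0.0551]
ee_rot: [-3.139, 0.007, 1.26]
wrist_force: [-7.6, -7.2, 7.6]
width: 0.0153
```

Call:
move_arm([
  [[1,0,0],[0,0,0],-1],
  [[2,0,0],[0,0,0],-1],
])

```text
time: 16.48
tool_pos: [0.5816, 0.059, 0.0551]
ee_rot: [-3.139, 0.007, 1.26]
wrist_force: [-8.6, -7.2, 5.6]
width: 0.0159
```

Call:
move_arm([
  [[1,0,0],[0,0,0],-1],
  [[2,0,0],[0,0,0],-1],
])

```text
time: 16.73
tool_pos: [0.5822, 0.0609, 0.055]
ee_rot: [-3.139, 0.007, 1.26]
wrist_force: [-7.5, -8.0, 5.7]
width: 0.0159
```

Call:
move_arm([
  [[1,0,0],[0,0,0],-1],
  [[2,0,0],[0,0,0],-1],
])

```text
time: 16.98
tool_pos: [0.5822, 0.0611, 0.055]
ee_rot: [-3.139, 0.01, 1.26]
wrist_force: [-10.6, -11.0, 8.0]
width: 0.0158
```

The jaw has stopped against the seated tin. I'll build up the press.

Call:
move_arm([
  [[1,0,0],[0,0,0],-1],
  [[2,0,0],[0,0,0],-1],
  [[2,0,0],[0,0,0],-1],
])

```text
time: 17.35
tool_pos: [0.5823, 0.0614, 0.055]
ee_rot: [-3.138, 0.013, 1.259]
wrist_force: [-10.7, -14.2, 8.6]
width: 0.0159
```

Call:
move_arm([
  [[1,0,0],[0,0,0],-1],
  [[1,0,0],[0,0,0],-1],
])

```text
time: 17.6
tool_pos: [0.5824, 0.0615, 0.055]
ee_rot: [-3.138, 0.015, 1.259]
wrist_force: [-12.4, -14.8, 9.3]
width: 0.0157
```

Call:
move_arm([
  [[1,0,0],[0,0,0],-1],
  [[2,0,0],[0,0,0],-1],
  [[3,0,0],[0,0,0],-1],
  [[3,0,0],[0,0,0],-1],
])

```text
time: 18.1
tool_pos: [0.5826, 0.0623, 0.0549]
ee_rot: [-3.138, 0.019, 1.258]
wrist_force: [-13.0, -20.3, 9.5]
width: 0.0157
```

Call:
move_arm([
  [[1,0,0],[0,0,0],-1],
  [[2,0,0],[0,0,0],-1],
  [[2,0,0],[0,0,0],-1],
])

```text
time: 18.48
tool_pos: [0.5828, 0.0629, 0.0549]
ee_rot: [-3.138, 0.022, 1.258]
wrist_force: [-15.8, -21.8, 10.4]
width: 0.0155
```

Call:
move_arm([
  [[0,0,0],[0,0,0],0],
  [[0,0,0],[0,0,0],0.6],
  [[0,0,0],[0,0,0],0.6],
  [[0,0,-20],[0,0,0],0.6],
  [[-5,0,-70],[0,0,0],0.6],
  [[-35,0,-120],[0,0,0],0.6],
  [[-60,0,-130],[0,0,0],0.6],
  [[-60,0,-130],[0,0,0],0.6],
  [[-60,0,-130],[0,0,0],0.6],
])

```text
time: 19.6
tool_pos: [0.5685, 0.0173, 0.1831]
ee_rot: [-3.14, -0.0, 1.262]
wrist_force: [-0.5, 0.1, 0.2]
width: 0.0752
```

```bash
python3 - <<'E'
from h import *
o=status.get_obs();print(loc(o["tool_pos"]),o["wrist_force"])
im=viewer.snapshot("wrist")[:,:,::-1];s=viewer.snapshot("scene")[:,:,::-1]
c=cam("wrist",o);print(proj(c,[*bed(.0267),.076]),proj(c,[*bed(-.0012),.044]),proj(c,[*bed(-.031),.09]))
cv2.imwrite("pics/w5.png",np.hstack([cv2.resize(im[0:300,160:400],(440,550),interpolation=2),cv2.resize(s[190:270,270:390][:, :],(360,550)) if 0 else cv2.resize(s[150:350,120:250+1],(358,550))]))
E
```

```text
(np.float64(-0.0004), np.float64(-0.0771)) [-0.46083398  0.11376659  0.17621809]
[282.28516584  92.49652778] [282.39591165 127.17413175] [282.32592512 163.88026136]
```

View pics/w5.png

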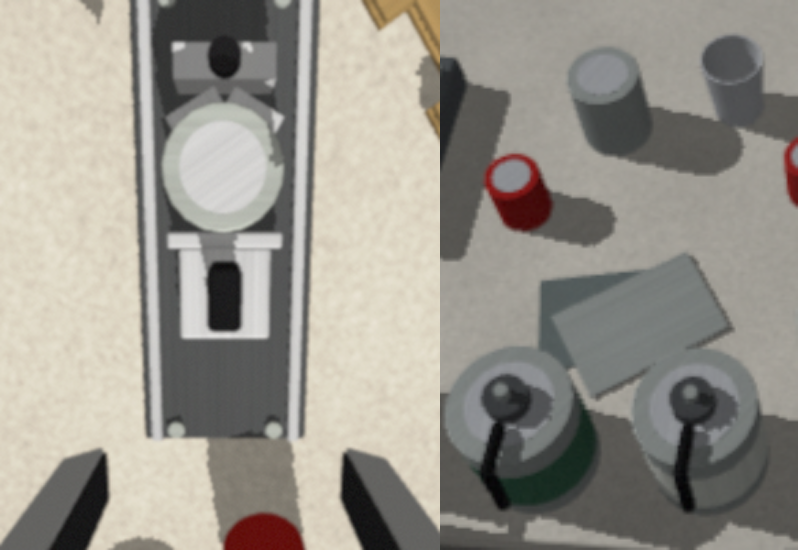

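The tin's top, at left-panel (222,167), is tucked into the V, with the jaw plate at row 233 against its back. Both sit within about 1 px of where the felt contact puts them. The midtin, cup, red tins and sheets look undisturbed, and the arm is clear.

```bash
python3 -c "
from bench import order
print(order.close_job())"
```

```text
the job is handed in; nothing more can be done
None
```

The smallest tin is standing upright on the cradle's bed, pinched between the jaw and the V stop. I handed the job in at about 20 s of robot time, well under the 58 s limit.

- **Steps:** I pulled the jaw back about 58 mm and stood the tin on the bed just short of the V. I then gripped the jaw and slid it forward in small steps until it stopped.
- **Where it seated:** The jaw stopped with the tin's centre about 27 mm ahead of the bed point, inside the 12 to 30 mm range given.
- **How hard it was pressed:** I raised the push to about 26 N at the wrist. About 10 N of that was sliding drag before contact, so the tin saw roughly 16 N, below the 30 N denting limit.
- **Last checks:** After I let go, the wrist force was back near zero. The wrist picture showed the tin in the V with the jaw plate against it, matching the felt position to about 1 pixel (about 1 mm). That is too coarse to rule out a tiny gap, so the pinch rests mainly on the force I felt. The midtin, cup, red tins and sheets looked undisturbed; the bottle and tape were not in that last picture, but the arm did not go near them.

No check failed or disagreed.

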